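# Wedge the rocking camera stand

## Task

The camera stand rocks because one foot is too short. Press down on the corner above that foot until you feel it tip and let it come back, then push the wooden wedge along the table, thin edge first, under the short foot until it is snug, and press the same corner again, a little harder than it took to tip it, to check that the stand no longer rocks (push the wedge further if it does). Only press and push with the fingers: do not lift the wedge or the stand, leave the stand where it is with its other feet down and the other things undisturbed, and finish with the hand clear.

Things in the scene. Friction and masses are not known exactly. Their poses are not given: they have to be found in the camera images.
- stand: Rocking camera stand: loose black plate 280 (x) x 240 (y) x 12, top 40 above the table, some 4 kg, on four round feet (26 diameter) at x = +-118, y = +-98: three 28 high, the one at (-118, +98) only 18. Column 280 high with ring light at the opposite (+x, -y) corner. Yaw within 0.3 rad of the world axes. Origin: table plane under the plate's middle
- short_foot (a point): Centre of the underside of the short foot, at the stand's corner nearest the robot and to the robot's left, diagonally opposite the column; 10 mm above the table while the stand is level
- press_spot (a point): Place to press: centre of the top of the flat steel screw head (22 diameter, 4 high, top 44 above the table) right above the short foot. About 4 to 7 N down here tips the stand by 0.065 rad: the corner sinks 10 mm until the short foot lands; let go, it drops back level
- wedge: Loose plain beech wedge, some 0.18 kg, 120 long (x) x 60 wide (y), flat on the table left of the short foot. Origin: centre of its underside. x points to the thin edge: 24 high at the back face (x = -60), falling evenly to 3 at the thin edge (x = +60). 1 to 2 N slides it; it meets the foot when the foot's centre is at about wedge x = +33, then resists. It does not slip back out when pressed
- gauge_block: bystander: steel cube-like block 30 x 30 x 25 beside the stand's left edge; origin at the centre of its underside
- lens_cap: bystander: black round lens cap, 48 diameter, 14 high; origin at the centre of its underside
- collar_a: bystander: small steel ring collar, 28 diameter, 12 high, on the robot's side of the stand; origin at the centre of its underside
- collar_b: bystander: small steel ring collar, 28 diameter, 12 high, on the robot's side of the stand; origin at the centre of its underside
- screwdriver: bystander: screwdriver some 200 long, lying right of the stand; origin at the centre of its underside
- cleaner: bystander: small white bottle, 44 diameter, 100 high; origin at the centre of its underside
There are look-alikes about, which are no part of the job. Of the things like the wedge, leave any that is turquoise or yellow; of the rest the smaller one is meant.

How it is judged:
On the way, in this order (a step that is already met when the one before it is completed fails the run):
1. a finger presses the stand and it tips towards the short foot (over 0.04 rad) (angle between stand's own z axis and vertical above 0.04 rad and contact force between the fingers and stand above 1 N and height (world z) of short_foot below 0.005 m), for 0.05 s.
2. the wedge lies under the short foot, the stand level and not touched by the fingers (x of short_foot in the frame of wedge between 0.012 and 0.043 m and y of short_foot in the frame of wedge between -0.028 and 0.028 m and angle between stand's own z axis and vertical below 0.012 rad and height (world z) of wedge below 0.004 m and contact force between the fingers and stand below 0.2 N), for 0.2 s.
3. a finger presses the stand with over 4 N, the wedge carries over 0.5 N of it, and the stand stays level within 0.012 rad (x of short_foot in the frame of wedge between 0.012 and 0.043 m and y of short_foot in the frame of wedge between -0.028 and 0.028 m and angle between stand's own z axis and vertical below 0.012 rad and contact force between the fingers and stand above 4 N and contact force between wedge and stand above 0.5 N), for 0.2 s.
At the end, for the whole second after the job is handed in: The wedge lies flat on the table under the short foot (the foot's centre between x = +12 and +43 mm and within 28 mm sideways of the wedge's middle), the stand is level within 0.012 rad (2 mm at the corner), and both are at rest (x of short_foot in the frame of wedge between 0.012 and 0.043 m and y of short_foot in the frame of wedge between -0.028 and 0.028 m and angle between stand's own z axis and vertical below 0.012 rad and height (world z) of wedge below 0.004 m and angle between wedge's own z axis and vertical below 0.03 rad and linear speed of each of wedge, stand below 0.01 m/s and angular speed of stand below 0.05 rad/s); the robot touches nothing.
It fails at once if the wedge is lifted (10 mm) or tipped over (height (world z) of wedge above 0.01 m or angle between wedge's own z axis and vertical above 0.3 rad).
It fails at once if the stand is lifted (15 mm) or tipped far over (height (world z) of stand above 0.015 m or angle between stand's own z axis and vertical above 0.12 rad).
It fails at once if the stand is shoved more than 25 mm (distance of stand from where it was at the start of the episode above 0.025 m).
It fails at once if another thing is moved more than 20 mm (distance of any of gauge_block, lens_cap, collar_a, collar_b, screwdriver, cleaner from where it was at the start of the episode above 0.02 m).
It also fails if it takes over 58 s, if anything falls off the work surface, if the arm or the gripper's body presses on something with over 40 N, if the wrist force passes 120 N, or if a joint passes its speed limit or range.

## Robot

A 7-joint arm with a two-finger parallel gripper is mounted at the origin on the work surface. World frame = base frame: x ahead of the robot, y to its left, z up, the work surface at z = 0. Lengths are in m, angles in rad, forces in N, time in s.
With the tool pointing down it reaches from about 0.4 to 0.925 m from the base axis. Payload 5.6 kg.
Tool frame: the origin (TCP) lies at the very end of the fingers, on their centre line; the grasp point (between the pads) lies 19 mm behind it; x points along the fingers, z is the direction in which the jaws open and shut, and the axes are right-handed (so a half turn about x gives the same grasp; the last joint's range is limited). The gripper opens to 85 mm and grips with 20 to 120 N. Pads are 22 mm wide; open, the fingers measure 114 mm over their backs; the gripper's body (76 mm by 85 mm) begins 54 mm behind the grasp point. The pads swing forward as they close: fully open they stand 13 mm farther back than shut.
Start: joints at [-1.308, 0.468, -0.012, 1.603, 0.006, 1.071, -0.056], TCP at [0.196, 0.62, 0.231] pointing down, gripper open.
Joint ranges: [-2.53, 2.53], [-0.31, 2.02], [-1.57, 1.55], [0.28, 2.44], [-1.29, 4.43], [0.15, 1.84], [-2.92, 2.92]. Speed limits (rad/s): [2.57, 2.57, 3.14, 3.14, 3.14, 3.14, 3.14].

## Interface

Orientations are given as [roll, pitch, yaw] about the fixed x, y, z axes, in that order (R = Rz(yaw) Ry(pitch) Rx(roll)).
In Python, from rig import ctrl gives the robot as it stands.
- The arm moves only by the tool servo_tool, never from a script. Its argument "increments" is a list of rows, each an object with "slide": the shift along the tool's x, y, z in mm, a list of three; "turn": the turn, a rotation vector about the tool's x, y, z in rad, a list of three; "gripper": the opening, from -1 (shut) to 1 (fully open), so that 0 is half open. In form: [{"slide": [dx, dy, dz], "turn": [ax, ay, az], "gripper": gripper}, ...]. A call has exactly 5 rows; each row is the pose to reach, as a shift and turn from the pose measured when the call began, along the tool's axes at that moment; what a row does not reach only later rows make up. A row lasts 1/8 s, in which the tool goes at most 62.5 mm and 10.7 degrees, less where a joint would pass 70% of its speed; a pose out of reach is approached as far as the arm can. A call with a gripper value outside its range is refused whole. The fingers move at their own pace and stop on an object; "newtons" is the grip in N (left out, the last holds). Time passes only in rows, so rows that repeat a pose let the fingers close, or fill a call up. It gives the time, the measured TCP pose, the force and the opening at its end, in the units of the state.
- ctrl.get_state(): the state, without advancing time (a new reading comes with each control period).
- ctrl.capture(name): name is "scene" or "top"; returns (picture, depth): 400x640x3 uint8, red, green, blue; 400x640 float32, m along the optical axis (not along the pixel's ray), 0 where there is no reading.
- ctrl.get_calibration(name): a dict with "camera_matrix" (3x3 intrinsics, pixels), "k1" (the pictures are not rectified: a ray, as slopes to the right and down, at radius r is drawn at 1 + k1 r^2 times it, then the intrinsics apply), "position" and "rotation" of the camera in the world. Camera axes: x right, y down, z forward; pixel columns grow to the right and rows downward; lengths in m; the calibration is good to about 2 mm. A picture is of the moment at which its call begins. get_calibration takes no time and is no camera call.
- ctrl.sign_off(): hands the job in, once; it reports no verdict.
The state is a dict: "time": time; "joint_pos": joint angles; "qvel": joint speeds; "tau": joint torques, N m; "position": TCP position; "ee_rot": TCP orientation; "ft_force": force on the tool from outside, world axes, zero at the start; "ft_torque": the same for the moment, N m; "opening": finger opening in m.
Only numpy, scipy, OpenCV 4.12 (cv2) and the standard library are available. Lean on these libraries where they do the work, as an engineer would, in place of code of your own. Each camera call takes 0.05 s, during which the arm holds its last target.

## Working session

There is one attempt and no reset: what is moved stays moved. The work goes in short steps, Python scripts to look and compute and a tool call to move; the robot and the scene stay as the last step left them, time stands still between calls to the robot, and variables do not carry over. Pictures are saved under pics/ and viewed, and the job is handed in when it is done.

Besides the shell and the picture viewer there is one more tool, called after "Emit:" as a command line: name --argument value ..., lists and objects as JSON in quotes. servo_tool: Moves the arm, as the interface text tells. Its arguments: {"type":"object","properties":{"increments":{"type":"array"},"newtons":{"type":"number"}},"required":["increments"]}

```bash
ls; mkdir -p pics; python3 - <<'E'
from rig import ctrl
import cv2, numpy as np
s=ctrl.get_state()
for k in ("time","position","ee_rot","ft_force","opening"): print(k,np.round(s[k],4))
for n in ("scene","top"):
    p,d=ctrl.capture(n); cv2.imwrite(f"pics/{n}0.png",p[:,:,::-1]); np.savez(f"{n}0.npz",p=p,d=d)
    c=ctrl.get_calibration(n); print(n,c)
E
```

```text
pics
time 0.0
position [0.1956 0.6193 0.2303]
ee_rot [-3.0745  1.569  -1.8096]
ft_force [ 0.5287 -0.1241  0.144 ]
opening 0.0858
scene {'camera_matrix': array([[419.47361672,   0.        , 319.93765964],
       [  0.        , 419.47361672, 198.77008822],
       [  0.        ,   0.        ,   1.        ]]), 'k1': 0.003951985950624594, 'position': array([1.22210391, 0.09049711, 0.75917049]), 'rotation': array([-2.3473597 , -0.01060977,  1.62365078])}
top {'camera_matrix': array([[372.66378881,   0.        , 321.43777613],
       [  0.        , 372.66378881, 194.90216478],
       [  0.        ,   0.        ,   1.        ]]), 'k1': -0.06842489627099652, 'position': array([0.33322956, 0.05706212, 1.07064602]), 'rotation': array([-2.94147504, -0.01593168, -1.57694027])}
```

View pics/scene0.png

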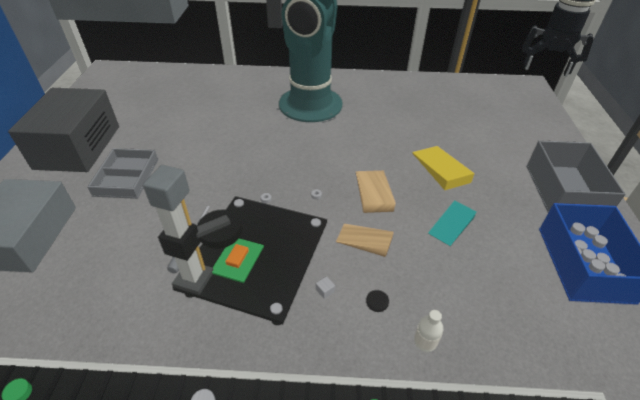

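View pics/top0.png

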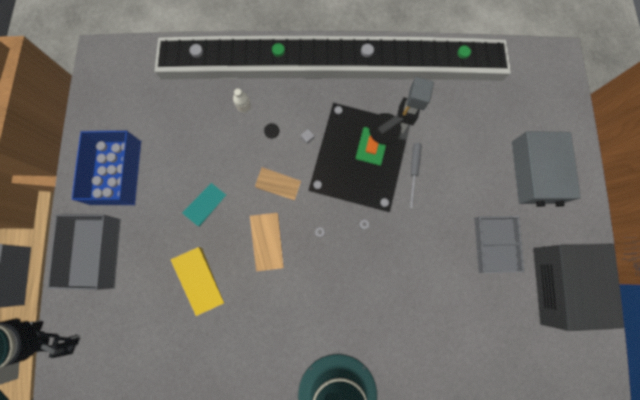

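Wedge candidates in the top view: wood (278,183), larger wood (266,241), turquoise (203,204), yellow (197,281). By the description the smaller wood at (278,183) is meant. I'll check it in a close crop and measure.

```bash
cat > h.py <<'E'
import numpy as np, cv2
from scipy.spatial.transform import Rotation as R
from rig import ctrl
def cal(n):
    c=ctrl.get_calibration(n); return c['camera_matrix'],c['k1'],np.array(c['position']),R.from_euler('xyz',c['rotation']).as_matrix()
def slopes(n,uv):
    K,k,p,M=cal(n); uv=np.atleast_2d(np.float64(uv))
    return cv2.undistortPoints(uv[:,None],K,np.array([k,0,0,0.]))[:,0]
def onplane(n,uv,z):
    K,k,p,M=cal(n); s=slopes(n,uv); d=np.c_[s,np.ones(len(s))]@M.T
    return p+d*((z-p[2])/d[:,2])[:,None]
def cloud(n,d):
    K,k,p,M=cal(n); v,u=np.mgrid[:400,:640]
    s=slopes(n,np.c_[u.ravel(),v.ravel()]); X=np.c_[s,np.ones(len(s))]*d.reshape(-1,1)
    return (X@M.T+p).reshape(400,640,3)
def proj(n,X):
    K,k,p,M=cal(n); c=(np.atleast_2d(X)-p)@M
    return cv2.projectPoints(c,np.zeros(3),np.zeros(3),K,np.array([k,0,0,0.]))[0][:,0]
E
python3 - <<'E'
from h import *
a=np.load('top0.npz'); p,d=a['p'],a['d']
W=cloud('top',d)
hsv=cv2.cvtColor(p,cv2.COLOR_RGB2HSV)
m=cv2.inRange(hsv,(8,70,90),(20,200,255)); m[:, :230]=0;m[:,320:]=0;m[:150]=0;m[290:]=0
cs,_=cv2.findContours(m,cv2.RETR_EXTERNAL,cv2.CHAIN_APPROX_NONE)
for c in cs:
    if cv2.contourArea(c)<200: continue
    mm=np.zeros_like(m); cv2.drawContours(mm,[c],-1,1,-1)
    X=W[cv2.erode(mm,np.ones((3,3)))>0]
    A=np.c_[X[:,:2]-X[:,:2].mean(0),np.ones(len(X))]; co=np.linalg.lstsq(A,X[:,2],rcond=None)[0]
    print('area',cv2.contourArea(c),'mean',X.mean(0).round(4),'grad',co.round(4))
    pts=onplane('top',c[:,0].astype(float),0.0135)[:,:2]
    r=cv2.minAreaRect((pts*1000).astype(np.float32)); print(r)
# table offset
print('table z',np.median(W[200:220,330:345,2]))
# screw heads
g=cv2.cvtColor(p,cv2.COLOR_RGB2GRAY)
m2=((g>120)*255).astype(np.uint8)
for (u,v) in [(317,185),(338,110),(384,202)]:
    sub=m2[v-7:v+8,u-7:u+8]; M=cv2.moments(sub,True); c=(u-7+M['m10']/M['m00'],v-7+M['m01']/M['m00'])
    print('screw',np.round(c,1),M['m00'],onplane('top',c,0.044).round(4),'depth z',W[int(c[1]),int(c[0])].round(4))
cv2.imwrite('pics/crop1.png',cv2.resize(p[90:290,160:440,::-1],None,fx=2.8,fy=2.8,interpolation=cv2.INTER_CUBIC))
q=np.load('scene0.npz')['p']
cv2.imwrite('pics/crop2.png',cv2.resize(q[150:350,200:480,::-1],None,fx=2.8,fy=2.8,interpolation=cv2.INTER_CUBIC))
# scene screws
W2=cloud('scene',np.load('scene0.npz')['d'])
g=cv2.cvtColor(q,cv2.COLOR_RGB2GRAY); m2=((g>120)*255).astype(np.uint8)
for (u,v) in [(316,223),(277,309),(239,203)]:
    sub=m2[v-7:v+8,u-7:u+8]; M=cv2.moments(sub,True); c=(u-7+M['m10']/M['m00'],v-7+M['m01']/M['m00'])
    print('screw sc',np.round(c,1),M['m00'],onplane('scene',c,0.044).round(4),W2[int(c[1]),int(c[0])].round(4))
E
```

```text
area 1506.5 mean [0.4137 0.1943 0.0213] grad [ 0.0865 -1.2669  0.0213]
((414.6714782714844, 196.1344451904297), (158.90914916992188, 81.32230377197266), 6.621222972869873)
area 824.0 mean [0.581  0.1665 0.018 ] grad [-2.3261  0.4087  0.018 ]
((582.4615478515625, 166.76344299316406), (123.89468383789062, 62.92063522338867), 70.94720458984375)
table z -0.0012650878634899998
screw [317.1 184.3] 37.0 [[0.572  0.0514 0.044 ]] depth z [0.573  0.0518 0.0435]
screw [337.9 109.6] 31.0 [[ 0.7991 -0.011   0.044 ]] depth z [ 0.8023 -0.0085  0.0412]
screw [384.1 202.1] 38.0 [[ 0.5203 -0.1367  0.044 ]] depth z [ 0.5215 -0.1375  0.0386]
screw sc [316.  221.4] 60.0 [[0.5695 0.0546 0.044 ]] [0.5707 0.0545 0.0464]
screw sc [275.9 307.8] 95.0 [[ 0.7986 -0.009   0.044 ]] [ 0.7967 -0.011   0.0436]
screw sc [238.9 201. ] 62.0 [[ 0.515  -0.1351  0.044 ]] [ 0.5155 -0.1371  0.0445]
```

```bash
ls pics
```

```text
crop1.png
crop2.png
scene0.png
top0.png
```

View pics/crop1.png

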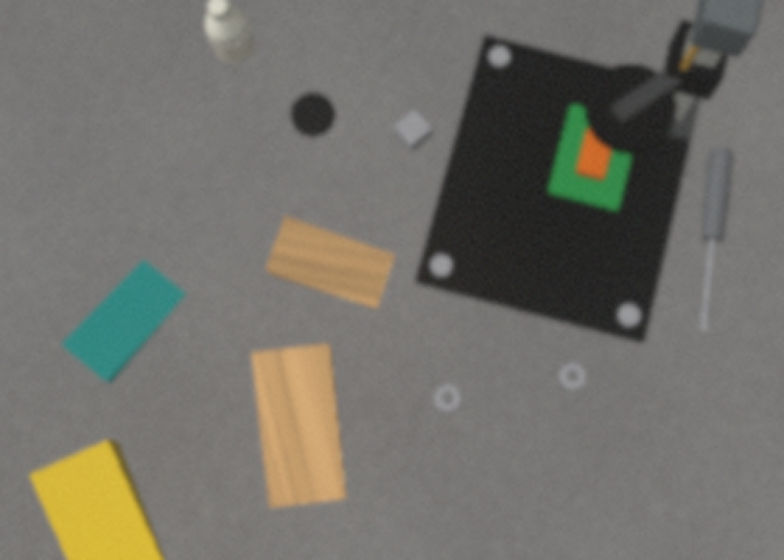

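View pics/crop2.png

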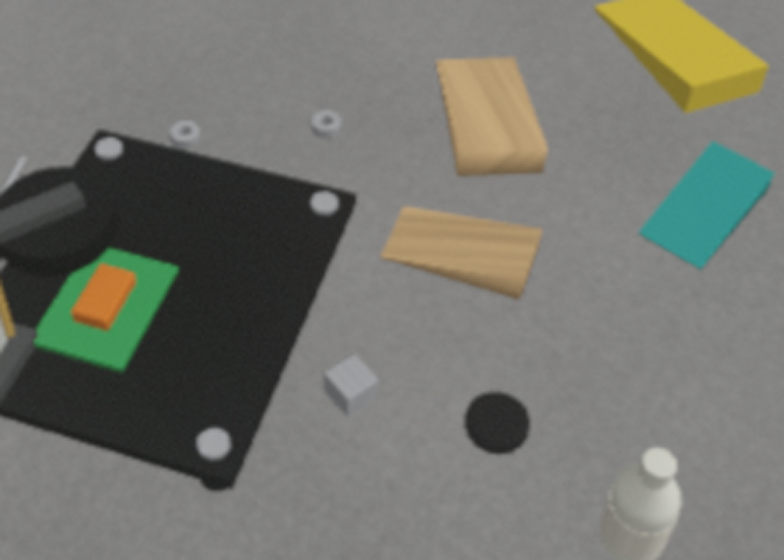

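The crop confirms the smaller wedge at (278,183) in the top view, with its thin edge facing the stand. The scene crop shows its taller back face on the right. Next I refine the wedge pose and work out the first move.

```bash
cat >> h.py <<'E'
def tool():
    s=ctrl.get_state(); return np.array(s['position']),R.from_euler('xyz',s['ee_rot']).as_matrix(),s
def plan(target,zdir=None):
    """slide mm and rotation vector in tool axes to bring TCP to target, tool x down, jaw axis along zdir (xy)"""
    p,M,s=tool(); sl=(np.array(target)-p)@M*1000
    tv=None
    if zdir is not None:
        z=np.array([zdir[0],zdir[1],0.]); z/=np.linalg.norm(z)
        best=None
        for sg in (1,-1):
            x=np.array([0,0,-1.]); T=np.c_[x,np.cross(sg*z,x),sg*z]
            r=R.from_matrix(M.T@T).as_rotvec()
            if best is None or np.linalg.norm(r)<np.linalg.norm(best): best=r
        tv=best.round(3)
    print('pos',p.round(4),'axes(cols)\n',M.round(3)); print('slide',sl.round(1),'turn',tv,'t',s['time'],'ft',np.round(s['ft_force'],2),'q',np.round(s['joint_pos'],2))
E
python3 - <<'E'
from h import *
crop=np.array([(286,216),(265,270),(395,254),(379,307)])/2.8+[160,90]-.3
zs=[.024,.024,.003,.003]
t=np.array([onplane('top',c,z)[0] for c,z in zip(crop,zs)])
crop=np.array([(541,230),(519,296),(404,208),(382,257)])/2.8+[200,150]-.3
zs=[.024,.0,.003,.001]
s=np.array([onplane('scene',c,z)[0] for c,z in zip(crop,zs)])
print(t.round(4));print(s.round(4))
b=t[:2].mean(0);f=t[2:].mean(0);x=f-b;print('len',np.linalg.norm(x[:2]),'dir',np.degrees(np.arctan2(x[1],x[0])),'ctr',(b+f)/2)
# gauge block, cap
print('block',onplane('top',(412/2.8+160,128/2.8+90),.025),'collar',onplane('top',(447/2.8+160,398/2.8+90),.012))
plan([0.571,0.053,0.12],[0.269,0.963])
E
```

```text
[[0.6292 0.212  0.024 ]
 [0.5718 0.232  0.024 ]
 [0.5934 0.0993 0.003 ]
 [0.5367 0.1157 0.003 ]]
[[0.573  0.2336 0.024 ]
 [0.6242 0.2153 0.    ]
 [0.5365 0.1207 0.003 ]
 [0.5909 0.1031 0.001 ]]
len 0.11985516545321906 dir -107.19734956428177 ctr [0.58278671 0.16475703 0.0135    ]
block [[0.72426882 0.08035218 0.025     ]] collar [[0.43985998 0.04464305 0.012     ]]
pos [0.1956 0.6193 0.2304] axes(cols)
 [[-0.    -0.954  0.301]
 [-0.002  0.301  0.954]
 [-1.    -0.    -0.002]]
slide [ 111.2 -528.5 -426.9] turn [-0.033 -0.002  0.   ] t 0.1 ft [-0.21  0.04 -0.03] q [-1.31  0.47 -0.01  1.6   0.01  1.07 -0.06]
```

Emit:
servo_tool --increments '[{"slide":[0,-48,-39],"turn":[0,0,0],"gripper":-1},{"slide":[0,-96,-78],"turn":[0,0,0],"gripper":-1},{"slide":[0,-144,-117],"turn":[0,0,0],"gripper":-1},{"slide":[0,-192,-156],"turn":[-0.03,0,0],"gripper":-1},{"slide":[0,-240,-195],"turn":[-0.03,0,0],"gripper":-1}]'

```text
time: 0.72
position: [0.3665, 0.3592, 0.2306]
ee_rot: [3.14, 1.569, -1.848]
ft_force: [1.1, 0.6, 0.7]
opening: 0.0001
```

Emit:
servo_tool --increments '[{"slide":[0,-48,-39],"turn":[0,0,0],"gripper":-1},{"slide":[0,-96,-78],"turn":[0,0,0],"gripper":-1},{"slide":[0,-144,-117],"turn":[0,0,0],"gripper":-1},{"slide":[20,-192,-156],"turn":[0,0,0],"gripper":-1},{"slide":[40,-230,-188],"turn":[0,0,0],"gripper":-1}]'

```text
time: 1.35
position: [0.5378, 0.1136, 0.1907]
ee_rot: [-2.524, 1.569, -1.229]
ft_force: [0.6, -0.1, -0.1]
opening: 0.0002
```

```bash
python3 -c "
from h import *
plan([0.571,0.053,0.06],[0.269,0.963])"
```

```text
pos [0.5378 0.1136 0.1907] axes(cols)
 [[ 0.001 -0.962  0.273]
 [-0.002  0.273  0.962]
 [-1.    -0.001 -0.001]]
slide [130.8 -48.3 -49. ] turn [-0.004 -0.001  0.001] t 1.35 ft [ 0.56 -0.06 -0.11] q [-0.47  0.35  0.25  1.9  -0.1   0.9   1.12]
```

Emit:
servo_tool --increments '[{"slide":[20,-30,-30],"turn":[0,0,0],"gripper":-1},{"slide":[60,-48,-49],"turn":[0,0,0],"gripper":-1},{"slide":[100,-48,-49],"turn":[0,0,0],"gripper":-1},{"slide":[125,-48,-49],"turn":[0,0,0],"gripper":-1},{"slide":[131,-48,-49],"turn":[0,0,0],"gripper":-1}]'

```text
time: 1.98
position: [0.5692, 0.0529, 0.0578]
ee_rot: [2.436, 1.567, -2.553]
ft_force: [0.6, 0.1, -0.0]
opening: -0.0003
```

```bash
python3 -c "
from h import *
q,d=ctrl.capture('scene'); cv2.imwrite('pics/s2.png',cv2.resize(q[130:330,200:480,::-1],None,fx=2.8,fy=2.8,interpolation=cv2.INTER_CUBIC))
q,d=ctrl.capture('top'); cv2.imwrite('pics/t2.png',cv2.resize(q[90:290,180:460,::-1],None,fx=2.8,fy=2.8,interpolation=cv2.INTER_CUBIC))
plan([0.571,0.053,0.044],[0.269,0.963])"
```

```text
pos [0.5705 0.0531 0.0595] axes(cols)
 [[-0.    -0.962  0.273]
 [-0.002  0.273  0.962]
 [-1.    -0.    -0.002]]
slide [15.5 -0.6  0. ] turn [-0.004 -0.002  0.   ] t 2.075 ft [ 0.28  0.15 -0.14] q [-0.33  0.57  0.22  1.92 -0.19  0.67  1.31]
```

View pics/s2.png

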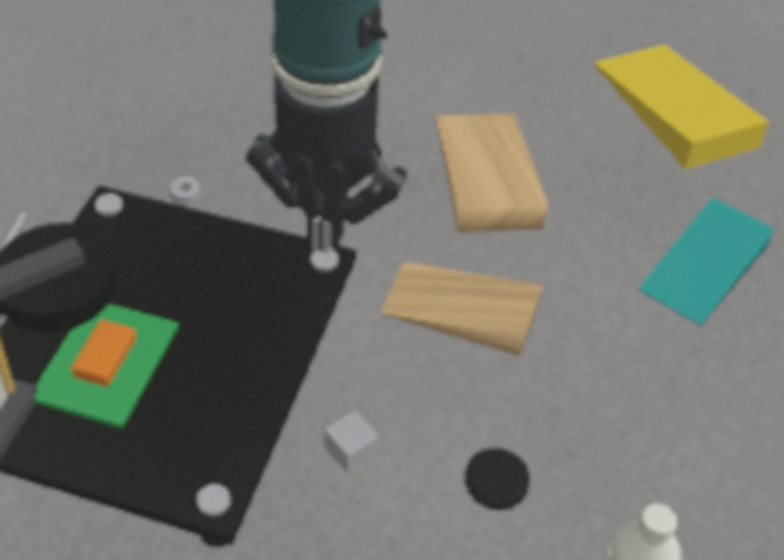

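The shut fingertips at crop (322,250) hang just above the screw head at (323,258). I press down in small steps.

Emit:
servo_tool --increments '[{"slide":[6,0,0],"turn":[0,0,0],"gripper":-1},{"slide":[11,0,0],"turn":[0,0,0],"gripper":-1},{"slide":[14,0,0],"turn":[0,0,0],"gripper":-1},{"slide":[16,0,0],"turn":[0,0,0],"gripper":-1},{"slide":[17,0,0],"turn":[0,0,0],"gripper":-1}]'

```text
time: 2.7
position: [0.5704, 0.0534, 0.043]
ee_rot: [2.888, 1.569, -2.1]
ft_force: [-2.9, 0.3, 7.0]
opening: -0.0004
```

Emit:
servo_tool --increments '[{"slide":[0.5,0,0],"turn":[0,0,0],"gripper":-1},{"slide":[1,0,0],"turn":[0,0,0],"gripper":-1},{"slide":[1.5,0,0],"turn":[0,0,0],"gripper":-1},{"slide":[2,0,0],"turn":[0,0,0],"gripper":-1},{"slide":[2,0,0],"turn":[0,0,0],"gripper":-1}]'

```text
time: 3.32
position: [0.5702, 0.0538, 0.0418]
ee_rot: [2.385, 1.57, -2.603]
ft_force: [-2.7, 0.1, 7.2]
opening: -0.0
```

Emit:
servo_tool --increments '[{"slide":[1.5,0,0],"turn":[0,0,0],"gripper":-1},{"slide":[3,0,0],"turn":[0,0,0],"gripper":-1},{"slide":[4.5,0,0],"turn":[0,0,0],"gripper":-1},{"slide":[5.5,0,0],"turn":[0,0,0],"gripper":-1},{"slide":[6,0,0],"turn":[0,0,0],"gripper":-1}]'

```text
time: 3.95
position: [0.5697, 0.055, 0.0364]
ee_rot: [1.456, 1.568, 2.752]
ft_force: [-4.5, 2.3, 7.3]
opening: 0.0001
```

Emit:
servo_tool --increments '[{"slide":[0.5,0,0],"turn":[0,0,0],"gripper":-1},{"slide":[1,0,0],"turn":[0,0,0],"gripper":-1},{"slide":[1.5,0,0],"turn":[0,0,0],"gripper":-1},{"slide":[2,0,0],"turn":[0,0,0],"gripper":-1},{"slide":[2,0,0],"turn":[0,0,0],"gripper":-1}]'

```text
time: 4.58
position: [0.5696, 0.0554, 0.0352]
ee_rot: [1.284, 1.568, 2.58]
ft_force: [-3.6, -0.1, 7.2]
opening: 0.0001
```

Emit:
servo_tool --increments '[{"slide":[1,0,0],"turn":[0,0,0],"gripper":-1},{"slide":[2,0,0],"turn":[0,0,0],"gripper":-1},{"slide":[3,0,0],"turn":[0,0,0],"gripper":-1},{"slide":[3.5,0,0],"turn":[0,0,0],"gripper":-1},{"slide":[3.5,0,0],"turn":[0,0,0],"gripper":-1}]'

```text
time: 5.2
position: [0.5696, 0.0555, 0.0346]
ee_rot: [1.059, 1.567, 2.355]
ft_force: [-9.3, -1.1, 25.5]
opening: -0.0001
```

```bash
python3 -c "
from h import *
plan([0.571,0.053,0.044],[0.269,0.963])"
```

```text
pos [0.5696 0.0555 0.0346] axes(cols)
 [[-0.003 -0.962  0.272]
 [ 0.003  0.272  0.962]
 [-1.     0.003  0.002]]
slide [-9.5 -2.  -2. ] turn [-0.003  0.002 -0.003] t 5.2 ft [-9.33 -1.06 25.48] q [-0.31  0.62  0.21  1.92 -0.21  0.62  1.32]
```

The force rose from about 7 N to 25 N at z=34.6 mm, so the foot has landed. I let it come back slowly.

Emit:
servo_tool --increments '[{"slide":[-3,0,0],"turn":[0,0,0],"gripper":-1},{"slide":[-6,0,0],"turn":[0,0,0],"gripper":-1},{"slide":[-9,0,0],"turn":[0,0,0],"gripper":-1},{"slide":[-14,0,0],"turn":[0,0,0],"gripper":-1},{"slide":[-35,0,0],"turn":[0,0,0],"gripper":-1}]'

```text
time: 5.82
position: [0.5685, 0.0557, 0.0688]
ee_rot: [1.425, 1.565, 2.721]
ft_force: [0.8, 0.9, -0.5]
opening: -0.0001
```

```bash
python3 - <<'E'
from h import *
# wedge pose & lateral push geometry
c=np.array([.582,.167]); th=np.radians(-107.5); x=np.array([np.cos(th),np.sin(th)]); y=np.array([-x[1],x[0]])
S=np.array([.571,.053]); print('foot in wedge',(S-c)@x,(S-c)@y)
for lab,a,b in (('side start',-.015,-.060),('side contact',-.015,-.041),('back',-.085,.0)): print(lab,(c+a*x+b*y).round(4))
c2=c+x*(-.015)-y*.060
plan([*c2,.09],x)
E
```

```text
foot in wedge 0.1120314961798449 0.023789574685256637
side start [0.5293 0.1993]
side contact [0.5474 0.1936]
back [0.6076 0.2481]
pos [0.5685 0.0557 0.0688] axes(cols)
 [[-0.006 -0.962  0.271]
 [ 0.003  0.271  0.962]
 [-1.     0.006  0.001]]
slide [-20.6  76.8 127.6] turn [ 0.031  0.001 -0.006] t 5.825 ft [ 0.81  0.86 -0.48] q [-0.33  0.56  0.22  1.92 -0.19  0.69  1.31]
```

Emit:
servo_tool --increments '[{"slide":[-21,20,40],"turn":[0,0,0],"gripper":-0.5},{"slide":[-21,50,85],"turn":[0.03,0,-0.006],"gripper":-0.5},{"slide":[-21,77,127],"turn":[0.03,0,-0.006],"gripper":-0.5},{"slide":[-21,77,127],"turn":[0.03,0,-0.006],"gripper":-0.5},{"slide":[10,77,127],"turn":[0.03,0,-0.006],"gripper":-0.5}]'

```text
time: 6.45
position: [0.5306, 0.2, 0.061]
ee_rot: [-0.723, 1.565, 0.545]
ft_force: [-0.0, 0.4, -0.9]
opening: 0.0214
```

```bash
python3 - <<'E'
from h import *
q,d=ctrl.capture('top'); cv2.imwrite('pics/t3.png',cv2.resize(q[90:290,180:460,::-1],None,fx=2.8,fy=2.8,interpolation=cv2.INTER_CUBIC))
q,d=ctrl.capture('scene'); cv2.imwrite('pics/s3.png',cv2.resize(q[130:330,250:530,::-1],None,fx=2.8,fy=2.8,interpolation=cv2.INTER_CUBIC))
print(ctrl.get_state()['opening'])
plan([.5293,.1993,.004],[-.3007,-.9537])
E
```

```text
0.021351302978546663
pos [0.5268 0.1974 0.057 ] axes(cols)
 [[-0.005 -0.954  0.3  ]
 [-0.002  0.3    0.954]
 [-1.     0.004 -0.003]]
slide [52.9 -2.1  2.7] turn [ 0.    -0.003 -0.004] t 6.55 ft [-0.71 -0.29 -0.16] q [-0.59  0.57  0.22  1.94 -0.19  0.66  1.02]
```

View pics/s3.png

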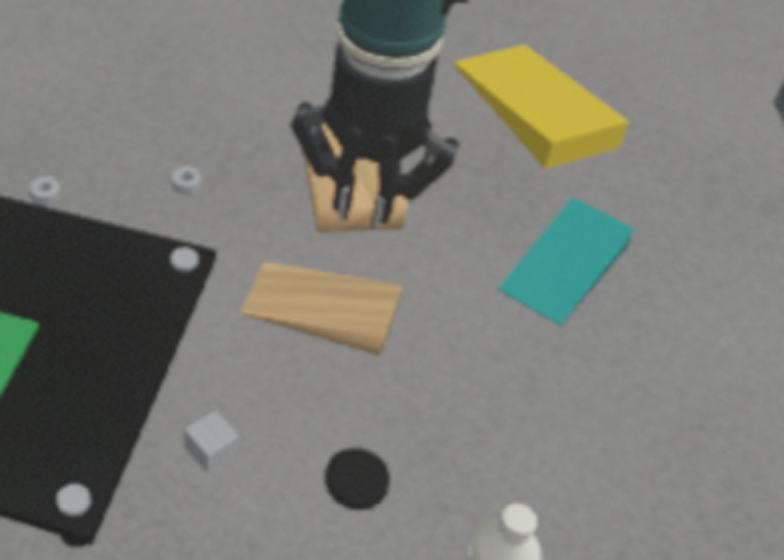

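View pics/t3.png

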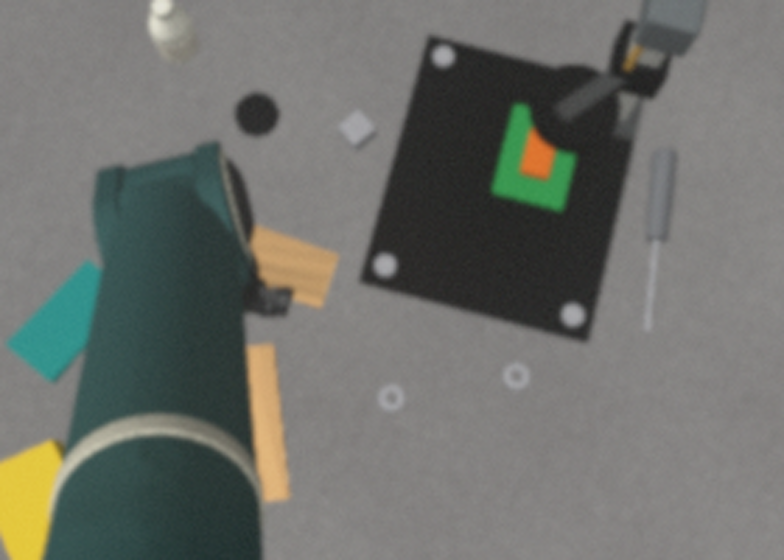

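Emit:
servo_tool --increments '[{"slide":[15,0,2],"turn":[0,0,0],"gripper":-0.5},{"slide":[30,0,2],"turn":[0,0,0],"gripper":-0.5},{"slide":[43,0,3],"turn":[0,0,0],"gripper":-0.5},{"slide":[51,0,3],"turn":[0,0,0],"gripper":-0.5},{"slide":[53,-1,3],"turn":[0,0,0],"gripper":-0.5}]'

```text
time: 7.18
position: [0.5281, 0.1997, 0.0033]
ee_rot: [2.242, 1.565, -2.776]
ft_force: [0.3, -0.5, 0.3]
opening: 0.0212
```

Emit:
servo_tool --increments '[{"slide":[0,-6,0],"turn":[0,0,0],"gripper":-0.5},{"slide":[0,-11,0],"turn":[0,0,0],"gripper":-0.5},{"slide":[0,-16,0],"turn":[0,0,0],"gripper":-0.5},{"slide":[0,-21,0],"turn":[0,0,0],"gripper":-0.5},{"slide":[0,-26,0],"turn":[0,0,0],"gripper":-0.5}]'

```text
time: 7.8
position: [0.5521, 0.1922, 0.0032]
ee_rot: [2.121, 1.563, -2.897]
ft_force: [-4.5, 1.0, 2.8]
opening: 0.0209
```

```bash
python3 - <<'E'
from h import *
q,d=ctrl.capture('scene'); cv2.imwrite('pics/s4.png',cv2.resize(q[130:330,250:530,::-1],None,fx=2.8,fy=2.8,interpolation=cv2.INTER_CUBIC))
plan([.570,.186,.004],[-.3007,-.9537])
E
```

```text
pos [0.5532 0.1919 0.0032] axes(cols)
 [[-0.006 -0.954  0.3  ]
 [-0.002  0.3    0.954]
 [-1.     0.005 -0.004]]
slide [ -0.9 -17.8  -0.5] turn [ 0.    -0.004 -0.005] t 7.85 ft [ 1.19  0.04 -0.99] q [-0.54  0.68  0.19  1.89 -0.22  0.59  1.06]
```

View pics/s4.png

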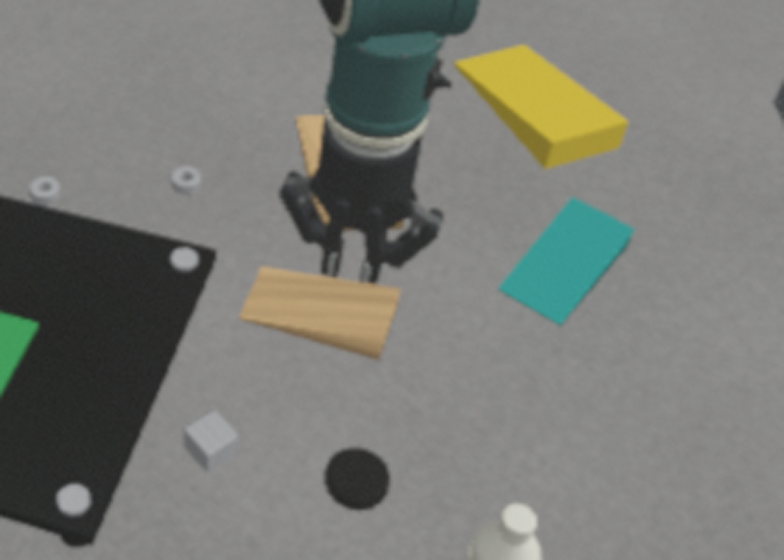

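The fingers touch the wedge's near side and it has begun to move. I push on about 18 mm and back off.

Emit:
servo_tool --increments '[{"slide":[-0.5,-5,0],"turn":[0,0,0],"gripper":-0.5},{"slide":[-0.5,-9,0],"turn":[0,0,0],"gripper":-0.5},{"slide":[-0.5,-13,0],"turn":[0,0,0],"gripper":-0.5},{"slide":[-0.5,-17,0],"turn":[0,0,0],"gripper":-0.5},{"slide":[-0.5,-19,0],"turn":[0,0,0],"gripper":-0.5}]'

```text
time: 8.48
position: [0.5718, 0.186, 0.0036]
ee_rot: [2.232, 1.565, -2.786]
ft_force: [-2.3, 0.3, 0.8]
opening: 0.0215
```

Emit:
servo_tool --increments '[{"slide":[0,15,0],"turn":[0,0,0],"gripper":-0.5},{"slide":[0,25,0],"turn":[0,0,0],"gripper":-0.5},{"slide":[-30,30,0],"turn":[0,0,0],"gripper":-0.5},{"slide":[-60,30,-20],"turn":[0,0,0],"gripper":-0.5},{"slide":[-70,15,-65],"turn":[0,0,0],"gripper":-0.5}]'

```text
time: 9.1
position: [0.5383, 0.1316, 0.0758]
ee_rot: [1.717, 1.568, 2.989]
ft_force: [1.1, -0.4, -0.7]
opening: 0.0213
```

```bash
python3 - <<'E'
from h import *
p,_=ctrl.capture('scene'); cv2.imwrite('pics/s5.png',cv2.resize(p[130:330,250:530,::-1],None,fx=2.8,fy=2.8,interpolation=cv2.INTER_CUBIC))
p,_=ctrl.capture('top'); cv2.imwrite('pics/t5.png',cv2.resize(p[90:290,180:460,::-1],None,fx=2.8,fy=2.8,interpolation=cv2.INTER_CUBIC))
plan([.570,.186,.004],[-.3007,-.9537])
E
```

```text
pos [0.5389 0.1233 0.0756] axes(cols)
 [[-0.003 -0.952  0.307]
 [-0.004  0.307  0.952]
 [-1.     0.002 -0.005]]
slide [ 71.3 -10.5  69.5] turn [-0.006 -0.005 -0.002] t 9.2 ft [ 0.35 -0.03  0.45] q [-0.47  0.52  0.23  1.96 -0.18  0.68  1.13]
```

View pics/s5.png

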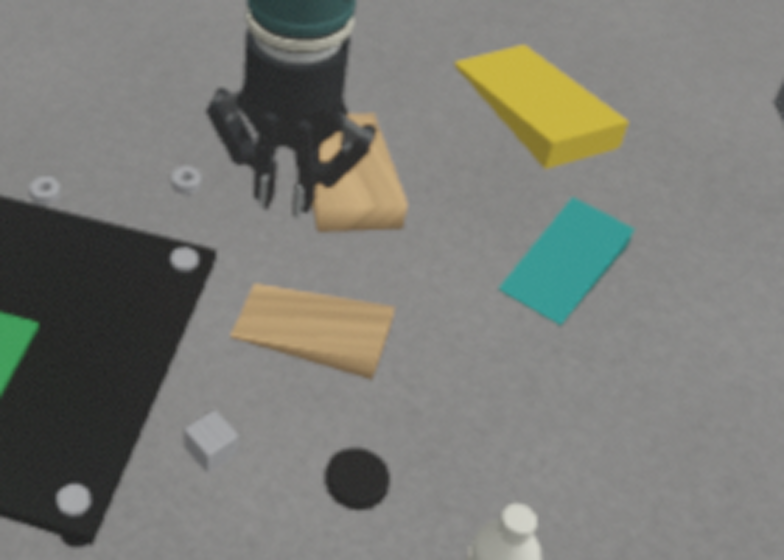

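View pics/t5.png

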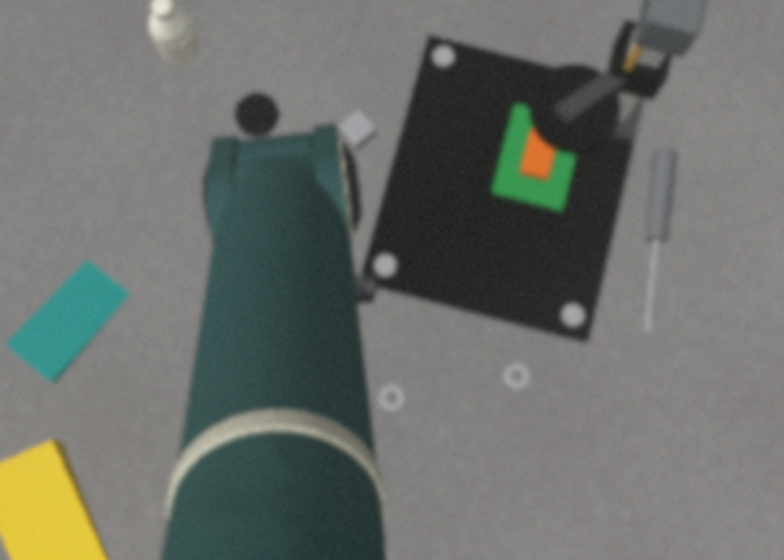

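```bash
python3 - <<'E'
from h import *
o=np.array([250,130])
P=lambda u,v,z: onplane('scene',(u/2.8+o[0]-.3,v/2.8+o[1]-.3),z)[0][:2]
a=P(254,285,.003);b=P(232,337,0.);c=P(394,309,.024);d=P(372,377,0.)
print(a,b,c,d)
f=(a+b)/2; k=(c+d)/2; print('w',np.linalg.norm(a-b),np.linalg.norm(c-d),'len',np.linalg.norm(f-k))
x=(f-k)/np.linalg.norm(f-k); print('ang',np.degrees(np.arctan2(x[1],x[0])))
y=np.array([-x[1],x[0]]); w=(f+k)/2; S=P(184,259,.044); print('ctr',w,'S',S,'foot in wedge',(S-w)@x,(S-w)@y)
for s in (-.095,-.085): print(s,w+s*x)
kk=w-.095*x
plan([*kk,.06],y)
E
```

```text
[0.56111908 0.11246456] [0.61606288 0.09553713] [0.59822374 0.22609023] [0.64966378 0.20825078]
w 0.057492257059438945 0.05444560506601298 len 0.11856303027257127
ang -107.3481498937225
ctr [0.60626737 0.16058567] S [0.57225924 0.05329047] foot in wedge 0.11255484828478508 -0.0004681407617940841
-0.095 [0.6345942  0.25126418]
-0.085 [0.63161242 0.24171907]
pos [0.5389 0.1233 0.0756] axes(cols)
 [[-0.003 -0.952  0.307]
 [-0.004  0.307  0.952]
 [-1.     0.002 -0.005]]
slide [ 14.8 -51.9 151.2] turn [ 1.562 -0.005  0.002] t 9.2 ft [ 0.35 -0.03  0.45] q [-0.47  0.52  0.23  1.96 -0.18  0.68  1.13]
```

Foot now lies at about y=0 in the wedge frame, x=112 mm. I go behind the back face with the jaws turned across it.

Emit:
servo_tool --increments '[{"slide":[0,-15,35],"turn":[-0.17,0,0],"gripper":-0.5},{"slide":[0,-30,70],"turn":[-0.34,0,0],"gripper":-0.5},{"slide":[0,-45,105],"turn":[-0.51,0,0],"gripper":-0.5},{"slide":[0,-52,140],"turn":[-0.68,0,0],"gripper":-0.5},{"slide":[0,-52,151],"turn":[-0.85,0,0],"gripper":-0.5}]'

```text
time: 9.82
position: [0.6343, 0.2548, 0.0744]
ee_rot: [1.726, 1.567, -2.439]
ft_force: [-0.5, 0.0, -0.7]
opening: 0.0215
```

Emit:
servo_tool --increments '[{"slide":[0,0,0],"turn":[-0.17,0,0],"gripper":-0.5},{"slide":[0,0,0],"turn":[-0.34,0,0],"gripper":-0.5},{"slide":[0,0,0],"turn":[-0.51,0,0],"gripper":-0.5},{"slide":[0,0,0],"turn":[-0.68,0,0],"gripper":-0.5},{"slide":[0,0,0],"turn":[-0.73,0,0],"gripper":-0.5}]'

```text
time: 10.45
position: [0.6334, 0.2555, 0.074]
ee_rot: [0.828, 1.567, -2.604]
ft_force: [0.2, -0.1, -0.2]
opening: 0.0213
```

```bash
python3 - <<'E'
from h import *
p,_=ctrl.capture('scene'); cv2.imwrite('pics/s6.png',cv2.resize(p[130:330,250:530,::-1],None,fx=2.8,fy=2.8,interpolation=cv2.INTER_CUBIC))
plan([.6346,.2513,.004],[.9545,-.298])
E
```

```text
pos [0.6335 0.2554 0.074 ] axes(cols)
 [[-0.004 -0.286 -0.958]
 [-0.002 -0.958  0.286]
 [-1.     0.003  0.003]]
slide [70.   3.4 -2.4] turn [ 0.012  0.003 -0.003] t 10.5 ft [-0.45  0.24 -0.84] q [-0.32  0.71 -0.17  1.6   0.14  0.85  2.31]
```

View pics/s6.png

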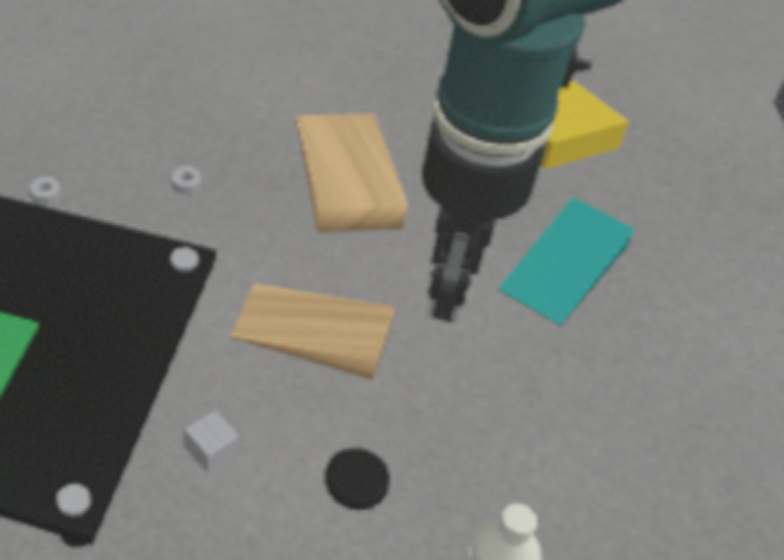

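Emit:
servo_tool --increments '[{"slide":[20,0,-2],"turn":[0.01,0,0],"gripper":-0.5},{"slide":[40,0,-2],"turn":[0.01,0,0],"gripper":-0.5},{"slide":[58,0,-2],"turn":[0.01,0,0],"gripper":-0.5},{"slide":[67,2,-2],"turn":[0.01,0,0],"gripper":-0.5},{"slide":[69,3,-2],"turn":[0.01,0,0],"gripper":-0.5}]'

```text
time: 11.12
position: [0.6338, 0.2514, 0.0038]
ee_rot: [0.831, 1.565, -2.611]
ft_force: [0.8, -0.9, 1.0]
opening: 0.0215
```

```bash
python3 - <<'E'
from h import *
plan([.6346,.2513,.004],[.9545,-.298])
p,M,s=tool()
# aim: wedge back face centre so that foot at wedge x=.034 => tcp at S - x*(.034+.060+.011)
x=np.array([-.298,-.9545]);S=np.array([.571,.054])
plan([*(S-x*.107),.004],[.9545,-.298])
E
```

```text
pos [0.6338 0.2514 0.0038] axes(cols)
 [[-0.005 -0.296 -0.955]
 [-0.003 -0.955  0.296]
 [-1.     0.004  0.004]]
slide [-0.2 -0.2 -0.8] turn [ 0.002  0.004 -0.004] t 11.125 ft [ 0.76 -0.94  1.01] q [-0.32  0.8  -0.15  1.62  0.16  0.74  2.29]
pos [0.6338 0.2514 0.0038] axes(cols)
 [[-0.005 -0.296 -0.955]
 [-0.003 -0.955  0.296]
 [-1.     0.004  0.004]]
slide [  0.2 100.1   1.3] turn [ 0.002  0.004 -0.004] t 11.125 ft [ 0.76 -0.94  1.01] q [-0.32  0.8  -0.15  1.62  0.16  0.74  2.29]
```

Emit:
servo_tool --increments '[{"slide":[0,8,0],"turn":[0,0,0],"gripper":-0.5},{"slide":[0,16,0],"turn":[0,0,0],"gripper":-0.5},{"slide":[0,24,0],"turn":[0,0,0],"gripper":-0.5},{"slide":[0,31,0],"turn":[0,0,0],"gripper":-0.5},{"slide":[0,38,0.5],"turn":[0,0,0],"gripper":-0.5}]'

```text
time: 11.75
position: [0.6224, 0.2154, 0.0045]
ee_rot: [0.756, 1.567, -2.686]
ft_force: [0.9, 1.8, 1.1]
opening: 0.0213
```

Emit:
servo_tool --increments '[{"slide":[0,7,0],"turn":[0,0,0],"gripper":-0.5},{"slide":[0,14,0],"turn":[0,0,0],"gripper":-0.5},{"slide":[0,21,0],"turn":[0,0,0],"gripper":-0.5},{"slide":[0,28,0],"turn":[0,0,0],"gripper":-0.5},{"slide":[0,34,0.5],"turn":[0,0,0],"gripper":-0.5}]'

```text
time: 12.38
position: [0.6117, 0.1826, 0.0046]
ee_rot: [0.781, 1.567, -2.661]
ft_force: [-0.1, 0.5, -0.2]
opening: 0.021
```

```bash
python3 - <<'E'
from h import *
p,_=ctrl.capture('scene'); cv2.imwrite('pics/s7.png',cv2.resize(p[130:330,250:530,::-1],None,fx=2.8,fy=2.8,interpolation=cv2.INTER_CUBIC))
x=np.array([-.298,-.9545]);S=np.array([.571,.054])
plan([*(S-x*.104),.004],[.9545,-.298])
E
```

```text
pos [0.6114 0.1815 0.0045] axes(cols)
 [[-0.004 -0.297 -0.955]
 [-0.003 -0.955  0.297]
 [-1.     0.004  0.003]]
slide [ 0.6 29.8  0.6] turn [ 0.001  0.003 -0.004] t 12.425 ft [0.72 0.86 0.6 ] q [-0.23  0.75 -0.15  1.74  0.17  0.67  2.37]
```

View pics/s7.png

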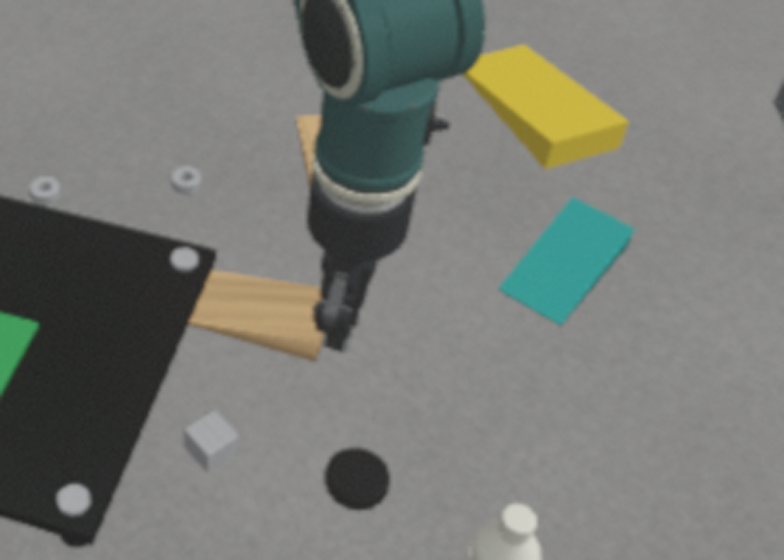

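The wedge slides straight, with its thin edge just under the plate at crop (190–210, 270–320). I push on more slowly.

Emit:
servo_tool --increments '[{"slide":[0.5,5,0],"turn":[0,0,0],"gripper":-0.5},{"slide":[0.5,10,0],"turn":[0,0,0],"gripper":-0.5},{"slide":[0.5,15,0],"turn":[0,0,0],"gripper":-0.5},{"slide":[0.5,19,0],"turn":[0,0,0],"gripper":-0.5},{"slide":[0.5,22,0],"turn":[0,0,0],"gripper":-0.5}]'

```text
time: 13.05
position: [0.6052, 0.1607, 0.0044]
ee_rot: [0.868, 1.567, -2.575]
ft_force: [1.4, 3.0, 3.3]
opening: 0.0214
```

Emit:
servo_tool --increments '[{"slide":[0,1.5,0],"turn":[0,0,0],"gripper":-0.5},{"slide":[0,3,0],"turn":[0,0,0],"gripper":-0.5},{"slide":[0,4.5,0],"turn":[0,0,0],"gripper":-0.5},{"slide":[0,5.5,0],"turn":[0,0,0],"gripper":-0.5},{"slide":[0,5.5,0],"turn":[0,0,0],"gripper":-0.5}]'

```text
time: 13.68
position: [0.6035, 0.1552, 0.0044]
ee_rot: [0.886, 1.566, -2.557]
ft_force: [0.7, 3.3, 2.8]
opening: 0.0215
```

```bash
python3 - <<'E'
from h import *
x=np.array([-.298,-.9545]);S=np.array([.571,.054])
plan([*(S-x*.104),.004],[.9545,-.298])
E
```

```text
pos [0.6035 0.1552 0.0044] axes(cols)
 [[-0.004 -0.297 -0.955]
 [-0.002 -0.955  0.297]
 [-1.     0.003  0.003]]
slide [0.4 2.3 0.8] turn [ 0.001  0.003 -0.003] t 13.675 ft [0.71 3.3  2.76] q [-0.19  0.73 -0.15  1.78  0.17  0.65  2.4 ]
```

Emit:
servo_tool --increments '[{"slide":[0,0.7,0],"turn":[0,0,0],"gripper":-0.5},{"slide":[0,1.4,0],"turn":[0,0,0],"gripper":-0.5},{"slide":[0,2,0],"turn":[0,0,0],"gripper":-0.5},{"slide":[0,2.5,0],"turn":[0,0,0],"gripper":-0.5},{"slide":[0,2.5,0],"turn":[0,0,0],"gripper":-0.5}]'

```text
time: 14.3
position: [0.6027, 0.1528, 0.0043]
ee_rot: [0.892, 1.566, -2.55]
ft_force: [1.1, 2.7, 3.6]
opening: 0.0215
```

Emit:
servo_tool --increments '[{"slide":[0,0.5,0],"turn":[0,0,0],"gripper":-0.5},{"slide":[0,1,0],"turn":[0,0,0],"gripper":-0.5},{"slide":[0,1.5,0],"turn":[0,0,0],"gripper":-0.5},{"slide":[0,1.5,0],"turn":[0,0,0],"gripper":-0.5},{"slide":[0,1.5,0],"turn":[0,0,0],"gripper":-0.5}]'

```text
time: 14.92
position: [0.6023, 0.1513, 0.0044]
ee_rot: [0.888, 1.566, -2.555]
ft_force: [2.2, 3.1, 2.6]
opening: 0.0211
```

```bash
python3 - <<'E'
from h import *
p,_=ctrl.capture('scene'); cv2.imwrite('pics/s8.png',cv2.resize(p[190:290,280:420,::-1],None,fx=5.6,fy=5.6,interpolation=cv2.INTER_CUBIC))
E
```

```text
(no output)
```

View pics/s8.png

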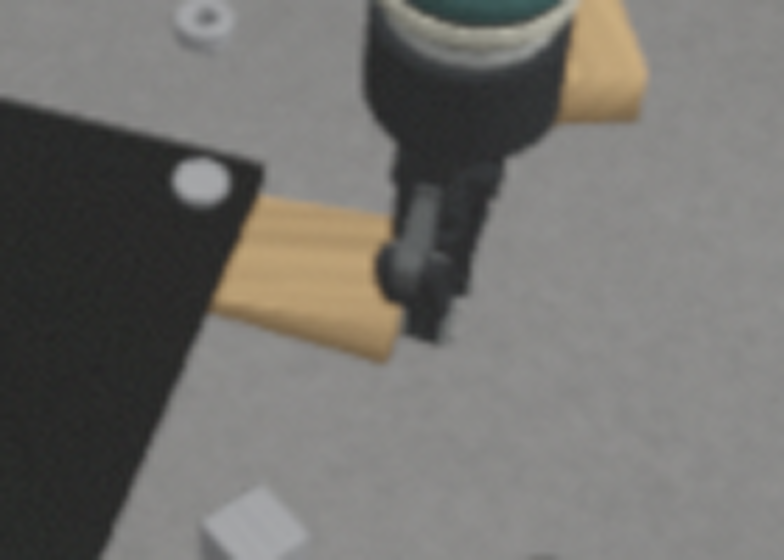

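```bash
python3 - <<'E'
from h import *
P=lambda u,v,z: onplane('scene',(u/5.6+279.6,v/5.6+189.6),z)[0][:2]
k=P(388,362,0); k2=P(400,322,.024); S=P(201,182,.044)
x=np.array([-.298,-.9545]); y=np.array([.9545,-.298])
print(k,k2,S)
for q in (k,k2): r=S-q; print('foot in wedge x',r@x-.060,'y',r@y+.030)
E
```

```text
[0.6258782  0.13306255] [0.6242767 0.1364413] [0.57193772 0.05345218]
foot in wedge x 0.03206235711973478 y 0.0022377032754401123
foot in wedge x 0.034810123215181996 y 0.004773198264646464
```

Emit:
servo_tool --increments '[{"slide":[0,0.7,0],"turn":[0,0,0],"gripper":-0.5},{"slide":[0,1.4,0],"turn":[0,0,0],"gripper":-0.5},{"slide":[0,2,0],"turn":[0,0,0],"gripper":-0.5},{"slide":[0,2,0],"turn":[0,0,0],"gripper":-0.5},{"slide":[0,2,0],"turn":[0,0,0],"gripper":-0.5}]'

```text
time: 15.6
position: [0.6019, 0.1503, 0.0044]
ee_rot: [0.731, 1.567, -2.711]
ft_force: [2.1, 5.0, 1.7]
opening: 0.0213
```

Emit:
servo_tool --increments '[{"slide":[0,0.7,0],"turn":[0,0,0],"gripper":-0.5},{"slide":[0,1.4,0],"turn":[0,0,0],"gripper":-0.5},{"slide":[0,2,0],"turn":[0,0,0],"gripper":-0.5},{"slide":[0,2,0],"turn":[0,0,0],"gripper":-0.5},{"slide":[0,2,0],"turn":[0,0,0],"gripper":-0.5}]'

```text
time: 16.23
position: [0.6017, 0.15, 0.0045]
ee_rot: [-0.017, 1.569, 2.825]
ft_force: [2.8, 6.1, 0.3]
opening: 0.0216
```

Emit:
servo_tool --increments '[{"slide":[0,1,0],"turn":[0,0,0],"gripper":-0.5},{"slide":[0,2,0],"turn":[0,0,0],"gripper":-0.5},{"slide":[0,2.5,0],"turn":[0,0,0],"gripper":-0.5},{"slide":[0,2.5,0],"turn":[0,0,0],"gripper":-0.5},{"slide":[0,2.5,0],"turn":[0,0,0],"gripper":-0.5}]'

```text
time: 16.85
position: [0.6015, 0.1499, 0.0046]
ee_rot: [-1.313, 1.567, 1.53]
ft_force: [3.2, 7.4, 0.1]
opening: 0.0209
```

Emit:
servo_tool --increments '[{"slide":[0,-5,0],"turn":[0,0,0],"gripper":-0.5},{"slide":[0,-12,0],"turn":[0,0,0],"gripper":-0.5},{"slide":[-10,-20,0],"turn":[0,0,0],"gripper":-0.5},{"slide":[-40,-25,0],"turn":[0,0,0],"gripper":-0.5},{"slide":[-70,-25,0],"turn":[0,0,0],"gripper":-0.5}]'

```text
time: 17.48
position: [0.6087, 0.1741, 0.0757]
ee_rot: [-1.132, 1.568, 1.712]
ft_force: [0.2, -0.2, 0.6]
opening: 0.0214
```

```bash
python3 - <<'E'
from h import *
p,_=ctrl.capture('scene'); cv2.imwrite('pics/s9.png',cv2.resize(p[190:290,280:420,::-1],None,fx=5.6,fy=5.6,interpolation=cv2.INTER_CUBIC))
plan([.571,.053,.07],[.9545,-.298])
E
```

```text
pos [0.6113 0.1747 0.0802] axes(cols)
 [[ 0.006 -0.294 -0.956]
 [ 0.005 -0.956  0.294]
 [-1.    -0.007 -0.004]]
slide [  9.4 128.2   2.8] turn [ 0.005 -0.004  0.007] t 17.525 ft [0.96 0.46 2.87] q [-0.2   0.63 -0.18  1.74  0.14  0.78  2.4 ]
```

View pics/s9.png

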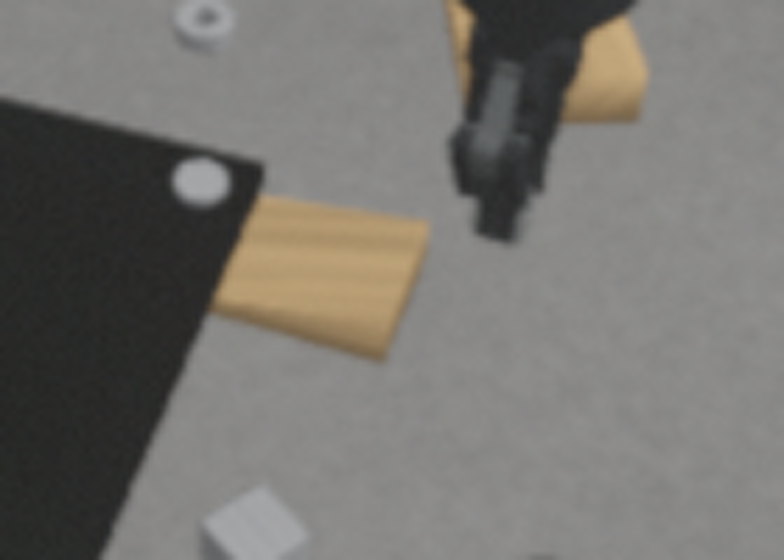

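The wedge sits under the corner, the plate hasn't moved, and the screw is still at crop (201,182). I shut the fingers and go back to the press spot.

Emit:
servo_tool --increments '[{"slide":[0,30,1],"turn":[0,0,0],"gripper":-1},{"slide":[0,65,2],"turn":[0,0,0],"gripper":-1},{"slide":[0,100,3],"turn":[0,0,0],"gripper":-1},{"slide":[0,125,3],"turn":[0,-0.004,0.007],"gripper":-1},{"slide":[8,128,3],"turn":[0,-0.004,0.007],"gripper":-1}]'

```text
time: 18.15
position: [0.5715, 0.0516, 0.0719]
ee_rot: [2.879, 1.569, -0.564]
ft_force: [0.3, -0.3, -0.6]
opening: -0.0001
```

Emit:
servo_tool --increments '[{"slide":[8,0,0],"turn":[0,0,0],"gripper":-1},{"slide":[15,0,0],"turn":[0,0,0],"gripper":-1},{"slide":[21,0,0],"turn":[0,0,0],"gripper":-1},{"slide":[23,0,0],"turn":[0,0,0],"gripper":-1},{"slide":[23,0,0],"turn":[0,0,0],"gripper":-1}]'

```text
time: 18.77
position: [0.5715, 0.0518, 0.0487]
ee_rot: [2.82, 1.569, -0.622]
ft_force: [0.4, 0.3, -0.0]
opening: -0.0002
```

```bash
python3 - <<'E'
from h import *
plan([.571,.053,.044],[.9545,-.298])
E
```

```text
pos [0.5715 0.0518 0.0487] axes(cols)
 [[ 0.001 -0.296 -0.955]
 [-0.001 -0.955  0.296]
 [-1.     0.001 -0.002]]
slide [ 4.7 -1.   0.8] turn [ 0.002 -0.002 -0.001] t 18.775 ft [ 0.39  0.29 -0.03] q [-0.02  0.6  -0.17  1.9   0.16  0.66  2.56]
```

Emit:
servo_tool --increments '[{"slide":[2,0,0],"turn":[0,0,0],"gripper":-1},{"slide":[4,0,0],"turn":[0,0,0],"gripper":-1},{"slide":[5,0,0],"turn":[0,0,0],"gripper":-1},{"slide":[6,0,0],"turn":[0,0,0],"gripper":-1},{"slide":[6,0,0],"turn":[0,0,0],"gripper":-1}]'

```text
time: 19.4
position: [0.5715, 0.0518, 0.044]
ee_rot: [2.71, 1.569, -0.733]
ft_force: [-4.4, -0.8, 10.7]
opening: 0.0001
```

Emit:
servo_tool --increments '[{"slide":[0.3,0,0],"turn":[0,0,0],"gripper":-1},{"slide":[0.6,0,0],"turn":[0,0,0],"gripper":-1},{"slide":[0.9,0,0],"turn":[0,0,0],"gripper":-1},{"slide":[0.9,0,0],"turn":[0,0,0],"gripper":-1},{"slide":[0.9,0,0],"turn":[0,0,0],"gripper":-1}]'

```text
time: 20.02
position: [0.5719, 0.0518, 0.0441]
ee_rot: [2.79, 1.568, -0.652]
ft_force: [-3.1, -0.5, 9.4]
opening: -0.0003
```

The head stays at 44.0 mm under about 10 N, where before it sank at about 7 N. I press slightly harder, hold, then release.

Emit:
servo_tool --increments '[{"slide":[1,0,0],"turn":[0,0,0],"gripper":-1},{"slide":[1.5,0,0],"turn":[0,0,0],"gripper":-1},{"slide":[1.5,0,0],"turn":[0,0,0],"gripper":-1},{"slide":[1.5,0,0],"turn":[0,0,0],"gripper":-1},{"slide":[1.5,0,0],"turn":[0,0,0],"gripper":-1}]'

```text
time: 20.65
position: [0.5718, 0.0518, 0.0439]
ee_rot: [2.653, 1.568, -0.789]
ft_force: [-5.3, -0.3, 13.7]
opening: -0.0002
```

Emit:
servo_tool --increments '[{"slide":[-3,0,0],"turn":[0,0,0],"gripper":-1},{"slide":[-10,0,0],"turn":[0,0,0],"gripper":-1},{"slide":[-40,0,0],"turn":[0,0,0],"gripper":-1},{"slide":[-80,-40,0],"turn":[0,0,0],"gripper":-1},{"slide":[-120,-90,0],"turn":[0,0,0],"gripper":-1}]'

```text
time: 21.28
position: [0.5983, 0.1363, 0.1642]
ee_rot: [2.513, 1.568, -0.932]
ft_force: [-0.1, -0.3, -0.5]
opening: -0.0001
```

Emit:
servo_tool --increments '[{"slide":[0,-45,0],"turn":[0,0,0],"gripper":-1},{"slide":[0,-90,0],"turn":[0,0,0],"gripper":-1},{"slide":[0,-130,0],"turn":[0,0,0],"gripper":-1},{"slide":[0,-150,0],"turn":[0,0,0],"gripper":-1},{"slide":[0,-150,0],"turn":[0,0,0],"gripper":-1}]'

```text
time: 21.9
position: [0.6427, 0.2804, 0.1634]
ee_rot: [2.258, 1.568, -1.186]
ft_force: [-1.3, -0.6, -0.3]
opening: -0.0003
```

```bash
python3 - <<'E'
from h import *
p,_=ctrl.capture('scene'); cv2.imwrite('pics/s10.png',cv2.resize(p[130:330,200:480,::-1],None,fx=2.8,fy=2.8,interpolation=cv2.INTER_CUBIC)); cv2.imwrite('pics/z10.png',cv2.resize(p[190:290,280:420,::-1],None,fx=5.6,fy=5.6,interpolation=cv2.INTER_CUBIC))
plan([.571,.053,.07])
E
```

```text
pos [0.6429 0.2784 0.1634] axes(cols)
 [[ 0.001 -0.299 -0.954]
 [-0.004 -0.954  0.299]
 [-1.     0.003 -0.002]]
slide [ 94.2 236.3   1.4] turn None t 21.95 ft [0.71 0.01 0.61] q [-0.32  0.63 -0.2   1.51  0.14  1.02  2.28]
```

View pics/s10.png

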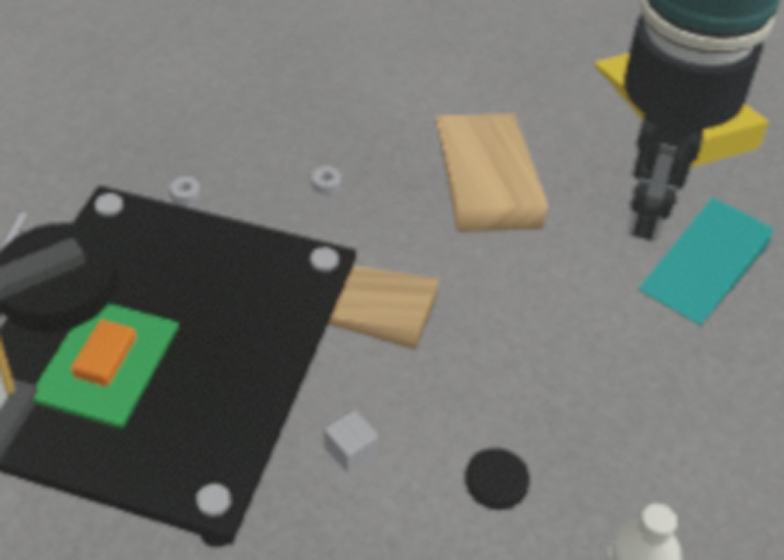

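View pics/z10.png

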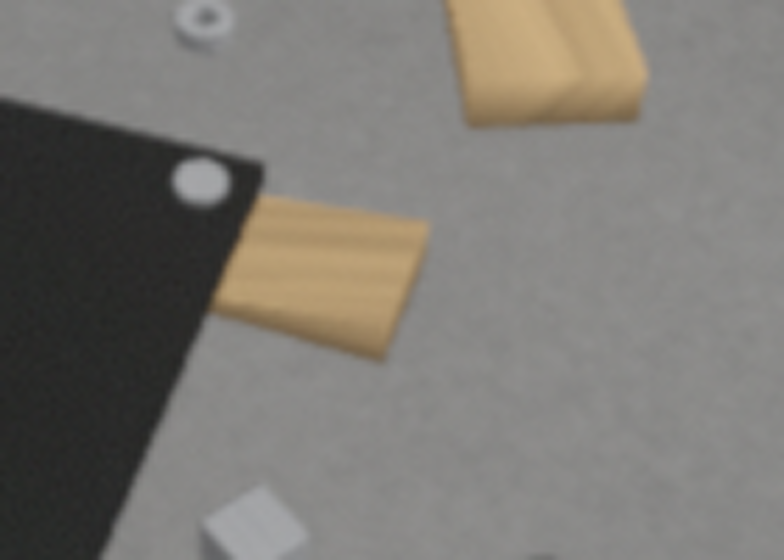

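The stand is level and unmoved, the wedge is under the corner with its back edge at crop (384–430, 222–360), the bystanders are in place and the hand is clear.

```bash
python3 -c "
from rig import ctrl
print(ctrl.sign_off())"
```

```text
the job is handed in; nothing more can be done
None
```

The stand no longer rocks: the wedge is snug under the short foot, and I handed the job in at about 22 s of the 58 s limit.

- **First press:** pushing on the short-foot corner tipped the stand at about 7 N. The corner sank until the foot landed, with the tool at about 34.6 mm. Force reached about 25 N, and I then let the stand come back level.
- **Wedge:** I used the smaller wooden wedge. I pushed it about 24 mm sideways to line it up, then thin edge first under the foot until the force rose to about 7 to 8 N and it stopped.
- **Second press:** I pressed the same corner with 10 to 14 N. The screw head stayed at about 44 mm (43.9 to 44.1), so it no longer tipped.

Pictures taken near the end of the push put the foot's centre at about x = +31 to +35 mm and y = +2 to +5 mm in the wedge frame. The finger position gave x of about +31 mm. Both are inside the required range. In the last scene picture the stand and the other things in view had not visibly moved, and the hand was clear.

I could not measure the stand's tilt directly. I judged it level from the pictures and the screw-head height under load. The sign-off gave no verdict, and no check failed. The two camera views differed by about 3 mm on the screw position, roughly what the stated calibration error allows.

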